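Find the release notch by touch and eject the plug-in card

TASK

The grey bench mainframe lets go of its plug-in card when a key hidden in a notch of its raised aluminium edge is pressed. Rest closed fingertips lightly on that edge next to the blue end cover, sweep them along the edge towards the black end cover until they find the notch, then press the key inside it fully down, so that the card slides out, and take the hand away. Use no more than a gentle push, do not touch the card itself, and leave everything else on the bench and on the mainframe where it is.

Things in the scene. Friction and masses are not known exactly. Their poses are not given: they have to be found in the camera images.
- mainframe: Grey fixed instrument case, 190 mm deep (x -30 to 160), 450 mm wide (y). Origin on the bench under the middle of its raised edge; x from front to back, y along the edge to the blue end cover, z up. Deck 85 mm high. At the deck's front stands the edge: a level, rigid aluminium rail along y, x -11 to 11 mm, top 115 mm high, bare for y -130 to 130 mm, then end covers 119 mm high, 34 mm thick
- edge_start (a point): On the edge's top centre line, 35 mm from the blue cover (mainframe x 0, y 95, z 115 mm): the sweep starts here. Put the middle between the closed fingertips within 20 mm of it, then sweep to mainframe -y, touching lightly for the first 65 mm or until the notch. Fingertips driven 1 to 2 mm below the rail's top level ride on it and run against the notch's far wall
- edge_end (a point): On the edge's top centre line, 35 mm from the black cover (mainframe x 0, y -95, z 115 mm). The one notch lies between edge_start and here: cut right through the rail (open to front and back), 52 mm long in y, upright walls. Its middle is anywhere in mainframe y -70 to 20 mm, new every time and not reported: find it by touch (over it the push on the fingers drops to nothing) or sight
- key (a joint): How far the release key is pressed, m: 0 up (start), 0.010 fully down on its stop. Steel bar 20 mm thick (x) inside the rail, bared only as the floor of the notch; its top is 8 mm below the rail's top when up, 18 mm when down. Resists with about 6 N, more if pushed fast; stays where it is left. Drives the card out 1.8 mm for each mm
- card: Plug-in card in the mainframe's front: aluminium plate 270 mm wide, 46 high, 6 thick, with green window, brass sockets, black knob. Origin at the plate's centre, axes as the mainframe's. Closed at mainframe x = -35 mm, 42 mm above the bench (plate top 65 mm); the key pushes it to x = -53 mm. Not to be touched
- multimeter: Red hand multimeter lying on the bench, 190 x 92 x 55 mm, origin at its underside's centre; leave alone
- attenuator: Small blue metal box with white switches standing on the mainframe's deck, 40 x 103 x 34 mm, origin at its underside's centre; leave alone
- adapter: Brass coaxial adapter standing on the mainframe's deck, 22 mm across, 30 mm high, origin at its underside's centre; leave alone
- spool: Orange spool standing on the bench, 64 mm across, 45 mm high, origin at its underside's centre; leave alone
- board: Copper circuit board lying on the mainframe's deck, 80 x 110 mm, up to 16 mm high, origin at its underside's centre; leave alone
- mug: White mug on the bench, 80 mm across, 90 mm high, origin at its underside's centre; leave alone

How it is judged (in metres and radians):
On the way, in this order (a step that is already met when the one before it is completed fails the run):
1. the closed fingertips touch the raised edge at its start, next to the blue cover (middle between the fingertips within 28 mm of edge_start, seen from above) (contact force between the fingers and mainframe above 0.2 N and horizontal distance between the grasp point and edge_start below 0.028 m and value of joint key below 0.001 m), for 0.1 s.
2. still touching the edge, they have swept on towards the black cover (middle between the fingertips 30 to 58 mm from the mainframe's middle, on the blue side) (contact force between the fingers and mainframe above 0.2 N and y of the grasp point in the frame of mainframe between 0.03 and 0.058 m and x of the grasp point in the frame of mainframe between -0.025 and 0.025 m and value of joint key below 0.002 m), for 0.1 s.
3. a fingertip presses the key in the notch down by at least 8.5 mm and the card comes out (contact force between the fingers and mainframe above 0.2 N and value of joint key above 0.0085 m and x of card in the frame of mainframe below -0.047 m), for 0.1 s.
At the end, for the whole second after the job is handed in: The key is at least 8.5 mm down (of 10), the card stands out by at least 12 mm and is at rest, and nothing else has moved 25 mm (value of joint key above 0.0085 m and x of card in the frame of mainframe below -0.047 m and linear speed of card below 0.01 m/s and distance of each of multimeter, attenuator, adapter, spool, board, mug from where it was at the start of the episode below 0.025 m); the robot touches nothing.
It fails at once if a bystander is lifted, carried or pushed 25 mm or more (distance of any of multimeter, attenuator, adapter, spool, board, mug from where it was at the start of the episode above 0.025 m).
It fails at once if the robot touches the card (contact force between any of the fingers, the arm and card above 1 N).
It fails at once if the robot pushes on the mainframe with more than 60 N (contact force between any of the fingers, the arm and mainframe above 60 N).
It also fails if it takes over 54 s, if anything falls off the work surface, if the arm or the gripper's body presses on something with over 40 N, if the wrist force passes 120 N, or if a joint passes its speed limit or range.

ROBOT

A 6-joint arm with a two-finger parallel gripper is mounted at the origin on the work surface. World frame = base frame: x ahead of the robot, y to its left, z up, the work surface at z = 0. Lengths are in mm, angles in rad, forces in N, time in s.
With the tool pointing down it reaches from about 300 to 775 mm from the base axis. Payload 14.6 kg.
Tool frame: the origin (TCP) lies on the centre line of the jaws, within the pads' length; the fingertips stand 19 mm ahead of it and the grasp point (between the pads) is the TCP (bot.tip_reach is the distance from the TCP to the fingertips, in mm); z points along the fingers, y is the line along which they close (so a half turn about z gives the same grasp; the last joint's range is limited). The gripper opens to 85 mm and grips with 20 to 120 N. Pads are 22 mm wide; open, the fingers measure 114 mm over their backs; the gripper's body (76 mm by 85 mm) begins 54 mm behind the grasp point. The pads swing forward as they close: fully open they stand 13 mm farther back than shut.
Start: joints at [1.26, 0.3, 1.521, -0, 1.321, -0.067], TCP at [132.764, 533.726, 250.281] pointing down, gripper open.
Joint ranges: [-3.03, 3.03], [-0.79, 2.21], [0.23, 2.52], [-1.04, 4.18], [0, 3.07], [-2.55, 2.55]. Speed limits (rad/s): [2.22, 2.22, 2.57, 3.14, 3.14, 3.14].

INTERFACE

Orientations are given as a unit quaternion [w, x, y, z].
In Python, from rig import bot gives the robot as it stands. Calls block until the motion is done:
- bot.move_to(position, orientation): joint-space move of the TCP to a pose.
- bot.servo_line(position, attitude=None, speed=150, until_force=None): straight line of the TCP; attitude=None keeps the orientation; speed is the mean speed in mm/s. With until_force (N) it stops when the force on the tool has changed by that much, and returns True; else False.
- bot.move_joints(angles): joint-space move.
- bot.move_gripper(opening, grip_force=None): finger opening in mm; grip_force is the grip in N (None keeps the last); returns when the fingers have stopped.
- bot.dwell(seconds).
- bot.ik(position, orientation): joint angles nearest the present ones, or None.
- bot.read_state(): the state.
- bot.read_camera(name): name is "side" or "top" or "wrist"; returns a dict with "image" (480x640x3 uint8, blue, green, red), "depth" (480x640 float32, mm along the optical axis (not along the pixel's ray), 0 where there is no reading), "fovy" (degrees; the focal length in pixels is half the picture's height over the tangent of half this angle, whatever the lens; pixels are square), "cx", "cy" (the principal point, pixels), "eye" and "attitude" of the camera in the world; the wrist camera has in their place "mount" (4x4, takes a point from camera to tool coordinates, whose origin is the TCP and whose axes are the flange's). Camera axes: x right, y down, z forward; pixel columns grow to the right and rows downward; lengths in mm; the calibration is good to about 2 mm. A picture is of the moment at which its call begins: read the wrist's pose just before it.
A pose or a line that the arm cannot do raises bot.MotionError and nothing moves.
- bot.finish_job(): hands the job in; it is judged then, once.
The state is a dict: "clock": time; "joint_positions": joint angles; "qvel": joint speeds; "effort": joint torques, N m; "ee_pos": TCP position; "tool_rot": TCP orientation; "ft_force": force on the tool from outside, world axes, zero at the start; "moment": the same for the moment, N m; "grip_width": finger opening in mm; "grip_force": force on a finger pad.
Only numpy, scipy, OpenCV 4.12 (cv2) and the standard library are available. Lean on these libraries where they do the work, as an engineer would, in place of code of your own. Each camera call takes 0.05 s, during which the arm holds its last target. There are 200 camera calls.

## Working session

There is one attempt and no reset: what is moved stays moved. The work goes in short steps, each a Python script; the robot and the scene stay as the last script left them, time stands still between calls to the robot, and variables do not carry over. Pictures are saved under pics/ and viewed, at most 10 in all, crops included, and the job is handed in when it is done.

```bash
mkdir -p pics; ls
python3 - <<'E'
from rig import bot
import cv2,numpy as np
for n in ("top","side"):
    c=bot.read_camera(n); cv2.imwrite(f"pics/{n}0.png",c["image"]); np.savez(f"{n}0.npz",**{k:v for k,v in c.items()})
    print(n,c["fovy"],c["cx"],c["cy"],c["eye"],c["attitude"],(c["depth"]>0).mean())
s=bot.read_state();print(s["clock"],s["tool_rot"],s["ft_force"],s["grip_width"],bot.tip_reach)
E
```

```text
pics
top 54.69498712070488 323.42813668918484 243.71902724029258 [ 438.36739681   53.57413185 1010.70722561] [ 0.04893498 -0.69611779  0.71334464 -0.06453535] 0.9960481770833334
side 50.709749914782606 319.7970442703161 242.43238827302142 [464.26569725 816.88573519 623.00474767] [ 0.03943275 -0.0943124   0.87420522 -0.47467406] 0.9958919270833333
0.1 [-1.03624614e-04  1.21596064e-01  9.92579527e-01 -5.19458734e-04] [-0.42506702 -0.26665564  0.07452224] 85.67273908643097 19.0
```

View pics/top0.png

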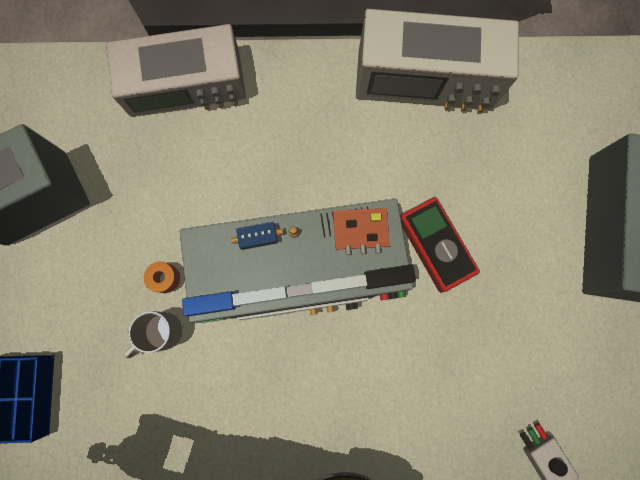

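View pics/side0.png

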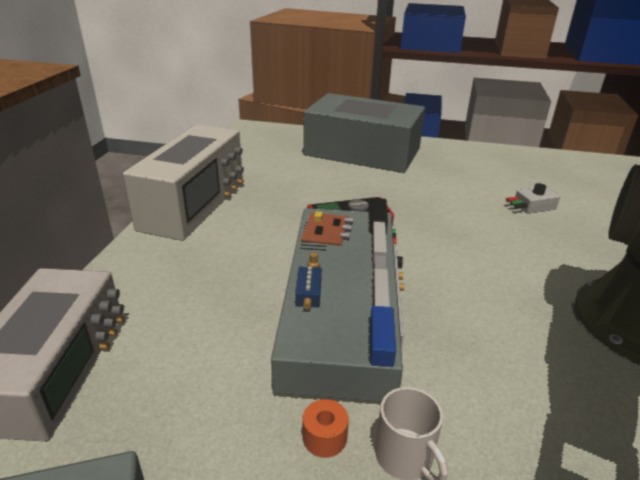

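The top view shows the blue cover at about (207,302), the black cover at about (388,276) and the bright rail between them. A pinkish-grey gap at about (287–312, 291) should be the notch. The mug and spool stand left of the blue end, and the multimeter is at the black end.

```bash
cat > h.py <<'E'
import numpy as np,cv2
from scipy.spatial.transform import Rotation as R
def rot(q): return R.from_quat(np.r_[q[1:],q[0]])
def cast(c,uv,z):
    f=240/np.tan(np.radians(float(c["fovy"]))/2); uv=np.atleast_2d(uv).astype(float)
    d=np.c_[(uv[:,0]-c["cx"])/f,(uv[:,1]-c["cy"])/f,np.ones(len(uv))]
    d=rot(c["attitude"]).apply(d); return c["eye"]+d*((z-c["eye"][2])/d[:,2])[:,None]
def deproj(c,uv):
    f=240/np.tan(np.radians(float(c["fovy"]))/2); uv=np.atleast_2d(uv).astype(int)
    d=np.c_[(uv[:,0]-c["cx"])/f,(uv[:,1]-c["cy"])/f,np.ones(len(uv))]*c["depth"][uv[:,1],uv[:,0]][:,None]
    return c["eye"]+rot(c["attitude"]).apply(d)
E
python3 - <<'E'
from h import *
for n,roi in(("top",(170,255,430,330)),("side",(360,190,405,370))):
    c=np.load(n+"0.npz"); im=c["image"].astype(int); x0,y0,x1,y1=roi
    vv,uu=np.mgrid[y0:y1,x0:x1]; uv=np.c_[uu.ravel(),vv.ravel()]
    P=deproj(c,uv); col=im[uv[:,1],uv[:,0]]
    z=P[:,2]; top=(z>108)&(z<125)
    P=P[top];col=col[top];uv=uv[top]
    blue=(col[:,0]>col[:,2]+50); black=col.max(1)<60; rail=col.min(1)>135
    g=lambda m,h:cast(c,uv[m],h)
    Q=g(rail,115); 
    rect=lambda Q:cv2.minAreaRect(Q[:,:2].astype(np.float32))
    print(n,"zmed rail",np.median(P[rail,2]),rect(Q),"blue",rect(g(blue,119)),np.median(P[blue,2]),"black",rect(g(black,119)),np.median(P[black,2]))
    b=g(blue,119).mean(0)[:2];k=g(black,119).mean(0)[:2]
    ax=(b-k)/np.linalg.norm(b-k); m=(b+k)/2
    print("b,k",b,k,"dist",np.linalg.norm(b-k),"(exp 320?) mid",m,"yaw y-axis deg",np.degrees(np.arctan2(ax[1],ax[0])))
    t=(Q[:,:2]-m)@ax; w=(Q[:,:2]-m)@np.array([ax[1],-ax[0]])
    h,e=np.histogram(t,np.arange(-140,141,5)); print("hist",list(zip(e[:-1].astype(int).tolist(),h.tolist()))); print("rail x mean",w.mean(),w.min(),w.max())
    pf=np.polyfit(t,w,1);print("slope",pf)
E
```

```text
top zmed rail 114.07159201466214 ((495.39556884765625, 80.33988952636719), (22.239137649536133, 258.4566345214844), 7.132923603057861) blue ((473.0280456542969, 255.89840698242188), (32.262516021728516, 92.81072235107422), 7.05556583404541) 118.19164022182366 black ((499.7762145996094, 33.16624450683594), (34.02366256713867, 354.02349853515625), 7.5550971031188965) 117.90656152013236
b,k [472.95211875 255.88940123] [516.13356214 -93.05923894] dist 351.6102821713409 (exp 320?) mid [494.54284044  81.41508114] yaw y-axis deg 97.05433388475744
hist [(-140, 0), (-135, 4), (-130, 26), (-125, 30), (-120, 29), (-115, 29), (-110, 28), (-105, 30), (-100, 27), (-95, 28), (-90, 29), (-85, 28), (-80, 32), (-75, 28), (-70, 30), (-65, 28), (-60, 28), (-55, 27), (-50, 29), (-45, 29), (-40, 31), (-35, 30), (-30, 26), (-25, 3), (-20, 1), (-15, 5), (-10, 3), (-5, 1), (0, 5), (5, 3), (10, 7), (15, 3), (20, 4), (25, 18), (30, 28), (35, 32), (40, 28), (45, 30), (50, 30), (55, 28), (60, 33), (65, 30), (70, 31), (75, 30), (80, 28), (85, 32), (90, 29), (95, 30), (100, 32), (105, 27), (110, 31), (115, 29), (1
[... 676 characters left out ...]
4312161
hist [(-140, 11), (-135, 15), (-130, 11), (-125, 13), (-120, 15), (-115, 11), (-110, 14), (-105, 16), (-100, 10), (-95, 17), (-90, 14), (-85, 17), (-80, 16), (-75, 15), (-70, 18), (-65, 13), (-60, 19), (-55, 14), (-50, 19), (-45, 16), (-40, 6), (-35, 0), (-30, 0), (-25, 0), (-20, 0), (-15, 0), (-10, 0), (-5, 0), (0, 0), (5, 0), (10, 3), (15, 19), (20, 22), (25, 19), (30, 20), (35, 21), (40, 22), (45, 23), (50, 22), (55, 22), (60, 22), (65, 22), (70, 23), (75, 24), (80, 25), (85, 26), (90, 25), (95, 27), (100, 26), (105, 28), (110, 9), (115, 0), (120, 0), (125, 0), (130, 0), (135, 0)]
rail x mean -2.0657323053406365 -12.474936847502764 8.205614990126747
slope [ 0.00588374 -2.09208122]
```

```bash
cat >> h.py <<'E'
MID=np.array([496.3,79.6]); YAW=np.radians(7.13)
EX=np.array([np.cos(YAW),np.sin(YAW)]); EY=np.array([-np.sin(YAW),np.cos(YAW)])
a=(np.pi+YAW)/2; Q=[0,np.cos(a),np.sin(a),0]
def P(y,z,x=0): return np.r_[MID+EX*x+EY*y,z]
def rep(bot,t=""):
    s=bot.read_state(); p=s["ee_pos"]; d=p[:2]-MID; f=s["ft_force"]
    print(t,"t%.2f x%.1f y%.1f z%.2f f(x,y,z)= %.1f %.1f %.1f"%(s["clock"],d@EX,d@EY,p[2],f[:2]@EX,f[:2]@EY,f[2])); return s
E
python3 - <<'E'
from rig import bot
from h import *
bot.move_gripper(0)
bot.move_to(P(95,175),Q); rep(bot,"above")
c=bot.read_camera("top"); cv2.imwrite("pics/top1.png",c["image"])
w=bot.read_camera("wrist"); cv2.imwrite("pics/w1.png",w["image"])
print("hit",bot.servo_line(P(95,141),speed=40,until_force=3)); rep(bot)
print("hit",bot.servo_line(P(95,129),speed=8,until_force=3)); rep(bot)
E
```

```text
above t2.72 x-0.1 y95.6 z175.13 f(x,y,z)= -1.1 -0.4 -0.6
hit False
 t3.82 x0.1 y95.0 z141.24 f(x,y,z)= -0.0 0.3 0.5
hit True
 t4.72 x0.0 y95.0 z134.07 f(x,y,z)= -0.4 0.6 4.5
```

View pics/w1.png

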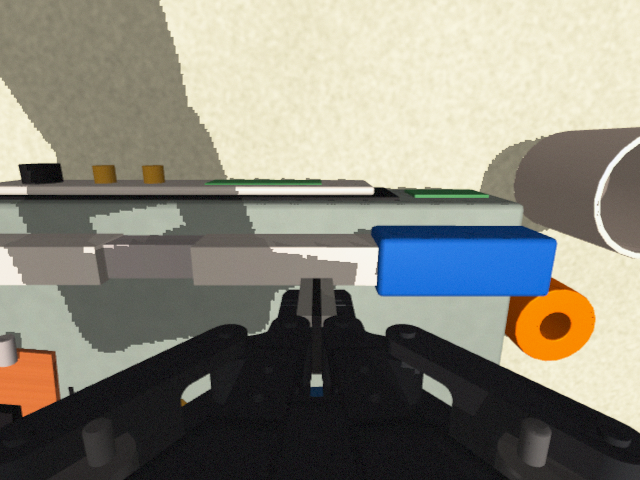

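The wrist view shows the closed fingertips (316,290) on the rail line just beside the blue cover (377,260). The notch is visible at columns 100–190. Contact came at tip height 115 mm, as expected, so I'll sweep now.

Run:
```python
from rig import bot
from h import *
bot.servo_line(P(95,133.3),speed=8); s=rep(bot,"press"); bot.dwell(0.3); rep(bot)
if s["ft_force"][2]<25:
    for y in range(90,-31,-5):
        hit=bot.servo_line(P(y,133.3),speed=25,until_force=15); s=rep(bot,"hit" if hit else "")
        if hit or s["ft_force"][2]>30: break
```

```text
press t4.97 x0.0 y95.0 z133.99 f(x,y,z)= -4.6 -1.2 10.7
 t5.28 x0.0 y95.0 z134.02 f(x,y,z)= -5.1 -2.3 9.9
 t5.62 x0.5 y90.1 z134.05 f(x,y,z)= -1.1 1.3 7.7
 t5.97 x0.5 y85.2 z134.04 f(x,y,z)= -0.4 0.9 6.9
 t6.33 x0.5 y80.1 z134.04 f(x,y,z)= -0.1 1.3 6.6
 t6.67 x0.5 y75.1 z134.04 f(x,y,z)= 0.2 1.0 6.6
 t7.03 x0.5 y70.1 z134.04 f(x,y,z)= -1.1 0.4 7.4
 t7.38 x0.5 y65.2 z134.04 f(x,y,z)= 0.5 1.3 7.3
 t7.72 x0.5 y60.1 z134.02 f(x,y,z)= 0.9 1.4 6.4
 t8.07 x0.6 y55.1 z134.03 f(x,y,z)= 0.1 1.4 6.3
 t8.43 x0.6 y50.1 z134.04 f(x,y,z)= 0.1 0.6 7.7
 t8.78 x0.6 y45.1 z134.06 f(x,y,z)= 0.2 0.9 6.9
 t9.12 x0.6 y40.1 z134.04 f(x,y,z)= -0.0 2.3 6.5
 t9.47 x0.6 y35.1 z134.04 f(x,y,z)= -0.0 1.7 6.8
 t9.82 x0.5 y30.1 z134.03 f(x,y,z)= 0.3 0.9 6.9
 t10.18 x0.5 y25.2 z133.99 f(x,y,z)= 0.0 1.6 6.0
 t10.53 x-0.1 y19.9 z133.14 f(x,y,z)= -0.1 -0.1 0.0
 t10.88 x-0.0 y14.8 z133.25 f(x,y,z)= -0.3 0.3 0.3
 t11.22 x0.0 y9.8 z133.32 f(x,y,z)= -0.2 -0.4 -0.3
 t11.57 x-0.0 y4.9 z133.30 f(x,y,z)= 0.4 -0.4 -0.0
 t11.93 x-0.0 y-0.1 z133.30 f(x,y,z)= 0.4 0.5 0.3
 t12.28 x-0.0 y-5.1 z133.28 f(x,y,z)= -0.2 0.4 0.2
 t12.62 x0.0 y-10.2 z133.31 f(x,y,z)= 0.5 0.5 -0.5
 t12.97 x-0.0 y-15.1 z133.31 f(x,y,z)= -0.0 0.7 0.6
 t13.32 x0.2 y-20.4 z133.90 f(x,y,z)= -3.3 -1.1 7.7
 t13.68 x0.4 y-25.2 z134.01 f(x,y,z)= 0.1 0.5 6.5
 t14.03 x0.5 y-30.2 z134.04 f(x,y,z)= 0.4 0.3 6.4
```

The push vanished between y ≈ 22 and −18, so the notch middle is at about y = 2, in line with what the cameras showed. Next I lift and press there.

Run:
```python
from rig import bot
from h import *
bot.servo_line(P(-30,137),speed=30); bot.servo_line(P(2,137),speed=50); bot.servo_line(P(2,128),speed=30); rep(bot,"in notch")
for z in (123,120,118,117,116,115,114.5):
    hit=bot.servo_line(P(2,z),speed=8,until_force=25); s=rep(bot,f"{z} {hit}")
    if hit or s["ft_force"][2]>28: break
bot.dwell(0.4); rep(bot)
bot.servo_line(P(2,185),speed=60); rep(bot,"up")
w=bot.read_camera("wrist"); cv2.imwrite("pics/w2.png",w["image"])
c=bot.read_camera("top"); x=c["image"][180:340,160:480]; cv2.imwrite("pics/top2.png",cv2.resize(x,None,fx=2,fy=2))
```

```text
in notch t15.54 x-0.1 y1.9 z127.81 f(x,y,z)= -0.2 0.6 0.2
123 False t16.32 x0.1 y2.0 z123.19 f(x,y,z)= -1.2 0.6 4.6
120 False t16.84 x0.1 y2.0 z120.03 f(x,y,z)= 0.4 0.1 3.5
118 False t17.24 x0.1 y2.0 z118.00 f(x,y,z)= 1.9 0.4 2.3
117 False t17.52 x0.1 y2.0 z117.03 f(x,y,z)= 1.4 -0.1 3.3
116 False t17.79 x0.1 y2.0 z116.04 f(x,y,z)= 1.7 0.4 4.0
115 False t18.07 x0.2 y2.0 z115.86 f(x,y,z)= -3.8 0.5 16.1
114.5 False t18.32 x0.2 y2.0 z115.80 f(x,y,z)= -6.1 0.6 21.6
 t18.72 x0.2 y2.0 z115.81 f(x,y,z)= -7.5 -0.8 21.1
up t20.04 x-0.2 y2.0 z184.61 f(x,y,z)= 0.7 0.1 -0.5
```

View pics/w2.png

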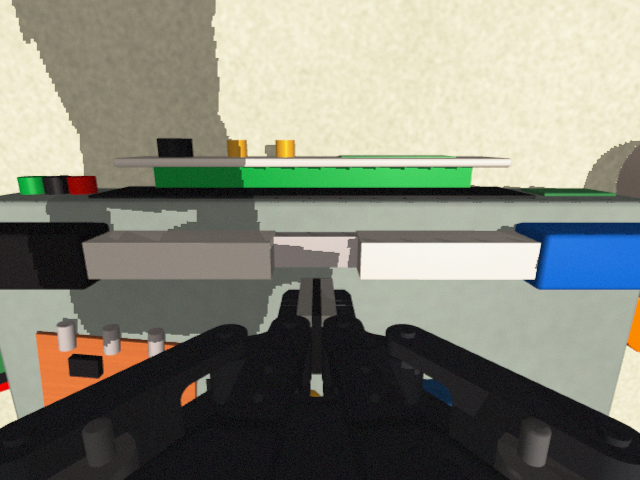

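The picture shows the card standing out (plate at row 160, green body showing at row 175) and the key down in the notch (columns 273–358). The hand is clear, and the press met the stop at 18 mm below the rail top.

Run:
```python
from rig import bot
bot.dwell(0.5); print(bot.finish_job())
```

```text
the job is handed in; nothing more can be done
None
```

The job is handed in: the fingertips swept the edge, found the notch at about y = 2 mm and pressed the key to its stop with about 22 N; the card slid out and the hand was lifted clear, but no verdict came back from the judge.

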